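Press the large star inlay home

ROBOT

A 6-joint arm with a two-finger parallel gripper is mounted at the origin on the work surface. World frame = base frame: x ahead of the robot, y to its left, z up, the work surface at z = 0. Lengths are in m, angles in rad, forces in N, time in s.
With the tool pointing down it reaches from about 0.325 to 0.875 m from the base axis. Payload 4.4 kg.
Tool frame: the origin (TCP) lies on the centre line of the jaws, within the pads' length; the fingertips stand 17 mm ahead of it and the grasp point (between the pads) lies 2 mm behind it (tcp_to_tips is the distance from the TCP to the fingertips, in m); z points along the fingers, y is the line along which they close (so a half turn about z gives the same grasp; the last joint's range is limited). The gripper opens to 85 mm and grips with 20 to 120 N. Pads are 22 mm wide; open, the fingers measure 114 mm over their backs; the gripper's body (76 mm by 85 mm) begins 54 mm behind the grasp point. The pads swing forward as they close: fully open they stand 13 mm farther back than shut.
Start: joints at [1.139, 0.207, 1.542, -0, 1.393, -0.15], TCP at [0.159, 0.552, 0.248] pointing down, gripper open.
Joint ranges: [-2.73, 2.73], [-0.86, 2.22], [0.23, 2.46], [-1.11, 4.25], [0.08, 2.63], [-2.82, 2.82]. Speed limits (rad/s): [2.79, 2.79, 3.14, 3.14, 3.14, 3.14].

INTERFACE

Orientations are given as a unit quaternion [x, y, z, w].
In Python, from plant import * gives the robot as it stands.
- The arm moves only by the tool send_rows, never from a script. Its arguments are lists of equal length, an entry for each row: "slide": the shift along the tool's x, y, z in cm, a list of three; "twist": the turn, a rotation vector about the tool's x, y, z in rad, a list of three; "claw": the closure, from -1 (fully open) to 1 (shut). A call has 1 to 8 rows; each row shifts and turns the commanded pose from where the row before left it, along the tool's axes as they then stand; what a row does not reach is not made up. A row lasts 1/10 s, in which the tool goes at most 50 mm and 8.59 degrees, less where a joint would pass 70% of its speed; a pose out of reach is approached as far as the arm can. A call with a gripper value outside its range is refused whole. The fingers move at their own pace and stop on an object; "newtons" is the grip in N (left out, the last holds). Time passes only in rows, so rows that do not move let the fingers close. It gives the time, the measured TCP pose, the force, the opening and the grip force at its end, in the units of the state.
- get_obs(): the state, without advancing time (a new reading comes with each control period).
- read_camera(name): name is "side" or "top" or "wrist"; returns the picture (480x640x3 uint8, red, green, blue); there is no depth.
- get_calibration(name): a dict with "fovy" (degrees; the focal length in pixels is half the picture's height over the tangent of half this angle, whatever the lens; pixels are square), "cx", "cy" (the principal point, pixels), "dist_coeffs" ([k1, k2, p1, p2, k3] as OpenCV has them; the pictures are not rectified), "xyz" and "rotation" of the camera in the world. Camera axes: x right, y up, looking along -z (the intrinsics and any distortion apply to the point x, -y, -z); pixel columns grow to the right and rows downward; lengths in m; the calibration is good to about 2 mm. A picture is of the moment at which its call begins: read the wrist's pose just before it. get_calibration takes no time and is no camera call; for the wrist camera it gives the pose at the moment of the call.
- close_job(): hands the job in; it is judged then, once.
The state is a dict: "t": time; "joint_pos": joint angles; "qd": joint speeds; "tau": joint torques, N m; "tool_pos": TCP position; "eef_rot": TCP orientation; "contact_force": force on the tool from outside, world axes, zero at the start; "ft_torque": the same for the moment, N m; "grip_width": finger opening in m; "finger_force": force on a finger pad.
Only numpy, scipy, OpenCV 4.12 (cv2) and the standard library are available. Lean on these libraries where they do the work, as an engineer would, in place of code of your own. Each camera call takes 0.05 s, during which the arm holds its last target. There are 200 camera calls.

TASK

With the fingertips, gently press the larger of the two star-shaped inlay pieces down into the board until it is flush, then withdraw. Touch none of the other three inlay pieces (the small star, the disc and the square), pull no piece out, and leave the glue bottle, the hammer and the wooden arch where they stand.

Things in the scene. Friction and masses are not known exactly. Their poses are not given: they have to be found in the camera images.
- board: Dark brown board 260 x 260 mm, 22 mm thick, lying flat and held fast on the bench by eight short round wooden dogs (18 mm high) along its edges. Origin: centre of its underside, on the bench top; x and y along its edges, z up. The four inlay pieces sit on it in two rows of two, about 100 mm apart.
- big_star_top (a point): Centre of the top face of the large six-pointed star, 64 mm from point to opposite point (solid within 18 mm of its centre), light wood, 20 mm thick. At the start it stands 7 to 10 mm proud of the board. It can only move straight down, against about 4 N of rubbing plus some drag when pressed fast (20 N per m/s), and stays where it is left; at the bottom it stops hard, with its top 0.5 mm above the board's top face (22.5 mm above the bench), which is flush.
- big_star (a joint): How far the large star is pressed in, in m: 0 is 10 mm short of flush, 0.010 is flush; it starts between 0 and 0.003.
- small_star: Small six-pointed star, 40 mm from point to opposite point. Light wood, 20 mm thick, let into the board like the large star and standing 7 to 10 mm proud; slides as easily when pressed. Its origin is the centre of its top face, z up.
- disc: Disc, 52 mm across. Light wood, 20 mm thick, let into the board like the large star and standing 7 to 10 mm proud; slides as easily when pressed. Its origin is the centre of its top face, z up.
- square: Square, 46 x 46 mm. Light wood, 20 mm thick, let into the board like the large star and standing 7 to 10 mm proud; slides as easily when pressed. Its origin is the centre of its top face, z up.
- glue: White glue bottle with cap, 60 mm across, 150 mm high, standing loose on the bench beside the board. Origin: centre of its underside.
- hammer: Hammer, 260 mm long, lying loose on the bench beside the board; x runs from handle to head. Origin: on the bench, about half-way along.
- arch: Loose plywood arch standing on two legs beyond the board, 115 mm wide (its y), 22 mm thick (its x), 85 mm high. Origin: centre of its underside.

How it is judged:
At the end, for the whole second after the job is handed in: The large star's top is within about 1.7 mm of flush; the other three pieces have not moved by 1.5 mm, and the glue bottle, hammer and arch are within 12 mm of where they stood (value of joint big_star above 0.0083 m and not (distance of small_star from where it was at the start of the episode above 0.0015 m) and not (distance of disc from where it was at the start of the episode above 0.0015 m) and not (distance of square from where it was at the start of the episode above 0.0015 m) and not (distance of glue from where it was at the start of the episode above 0.012 m) and not (distance of hammer from where it was at the start of the episode above 0.012 m) and not (distance of arch from where it was at the start of the episode above 0.012 m)); the robot touches nothing.
It fails at once if another inlay piece is touched (more than 1 N) or shifted by more than 1.5 mm (contact force between any of small_star, disc, square and anything else above 1 N or distance of any of small_star, disc, square from where it was at the start of the episode above 0.0015 m).
It fails at once if the large star is drawn up out of the board instead of pressed (more than 3 mm) (value of joint big_star below -0.003 m).
It fails at once if the fingers press on anything with more than 45 N (contact force between the fingers and anything else above 45 N).
It fails at once if the glue bottle, hammer or arch is moved by more than 12 mm or lifted (distance of any of glue, hammer, arch from where it was at the start of the episode above 0.012 m).
It also fails if it takes over 38 s, if anything falls off the work surface, if the arm or the gripper's body presses on something with over 40 N, if the wrist force passes 120 N, or if a joint passes its speed limit or range.

## Working session

There is one attempt and no reset: what is moved stays moved. The work goes in short steps, Python scripts to look and compute and a tool call to move; the robot and the scene stay as the last step left them, time stands still between calls to the robot, and variables do not carry over. Pictures are saved under pics/ and viewed, at most 10 in all, crops included, and the job is handed in when it is done.

Besides the shell and the picture viewer there is one more tool, called after "Emit:" as name(argument=value, ...), one argument or row to a line, values as JSON. send_rows: Moves the arm, as the interface text tells. Its arguments: {"type":"object","properties":{"slide":{"type":"array","items":{"type":"array","items":{"type":"number"}}},"twist":{"type":"array","items":{"type":"array","items":{"type":"number"}}},"claw":{"type":"array","items":{"type":"number"}},"newtons":{"type":"number"}},"required":["slide","twist","claw"]}

```bash
mkdir -p pics; python3 - <<'E'
from plant import *
import cv2,json
o=get_obs();print({k:o[k] for k in('t','tool_pos','eef_rot','grip_width','contact_force')})
for n in('top','side'):
    c=get_calibration(n);print(n,c)
    cv2.imwrite(f'pics/{n}0.png',read_camera(n)[:,:,::-1])
E
```

```text
{'t': 0.0, 'tool_pos': array([0.15903919, 0.55179417, 0.24709027]), 'eef_rot': array([ 1.39930966e-01,  9.90160560e-01, -1.12985272e-03, -3.38218169e-04]), 'grip_width': 0.08516188554401578, 'contact_force': array([-0.29249463, -0.61188112, -0.3022434 ])}
top {'fovy': 52.55399271994403, 'cx': 318.5322423385189, 'cy': 235.95458656125277, 'dist_coeffs': array([0.01675827, 0.        , 0.        , 0.        , 0.        ]), 'xyz': array([0.51727921, 0.06389023, 0.95162736]), 'rotation': array([-0.04045659,  0.05350504,  0.70598542, -0.70504259])}
side {'fovy': 55.34473629343892, 'cx': 315.50649278422225, 'cy': 237.26053712816716, 'dist_coeffs': array([0.02923558, 0.        , 0.        , 0.        , 0.        ]), 'xyz': array([ 0.23345891, -0.52469025,  0.45217637]), 'rotation': array([ 0.47009334, -0.14443701, -0.26804619,  0.82843312])}
```

View pics/top0.png

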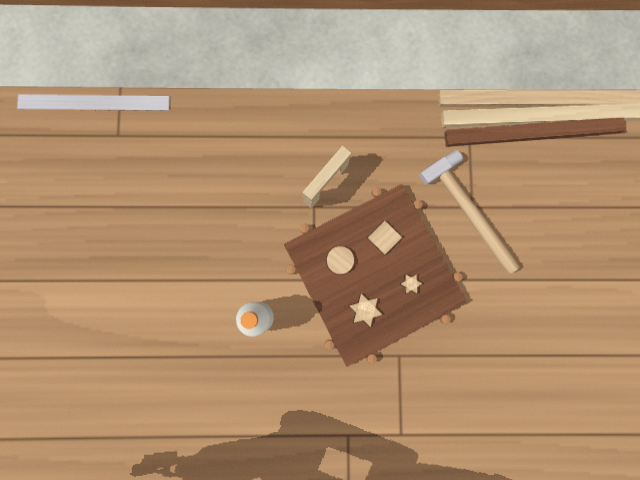

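View pics/side0.png

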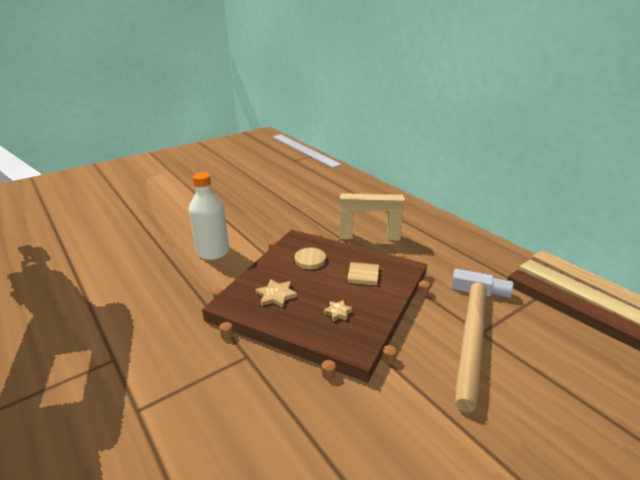

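The top view shows the large star at (366,310), the small star at (411,284), the disc at (340,260), the square at (385,237) and the glue at (254,319). The side view has the large star at (276,293) and the small star at (338,311). Next I'll measure positions.

```bash
cat > h.py <<'E'
import cv2,numpy as np
from scipy.spatial.transform import Rotation as R
def ray(c,uv):
    f=240/np.tan(np.radians(c['fovy'])/2)
    K=np.array([[f,0,c['cx']],[0,f,c['cy']],[0,0,1]])
    p=cv2.undistortPoints(np.array([[uv]],float),K,c['dist_coeffs'])[0,0]
    q=np.asarray(c['rotation'])
    M=R.from_quat(q).as_matrix() if q.size==4 else q
    d=M@np.array([p[0],-p[1],-1]); return np.asarray(c['xyz']),d/np.linalg.norm(d)
def onz(c,uv,z):
    o,d=ray(c,uv); return o+d*(z-o[2])/d[2]
def meet(r1,r2):
    (a,d),(b,e)=r1,r2
    s=np.linalg.lstsq(np.c_[d,-e],b-a,rcond=None)[0]
    P,Q=a+s[0]*d,b+s[1]*e; return (P+Q)/2,np.linalg.norm(P-Q)
def blobs(img,box,thr=None):
    """light wood blobs inside box (u0,v0,u1,v1); img bgr"""
    u0,v0,u1,v1=box; s=img[v0:v1,u0:u1]
    m=((s[:,:,2]>165)&(s[:,:,1]>125)).astype(np.uint8)
    out=[]
    for k in cv2.findContours(m,cv2.RETR_EXTERNAL,cv2.CHAIN_APPROX_NONE)[0]:
        if cv2.contourArea(k)>60:
            c,r=cv2.minEnclosingCircle(k); M=cv2.moments(k)
            out.append((np.array([M['m10']/M['m00']+u0,M['m01']/M['m00']+v0]),np.array(c)+[u0,v0],r,cv2.contourArea(k)))
    return out
E
python3 - <<'E'
from plant import *
from h import *
np.set_printoptions(precision=4,suppress=True)
T,S=get_calibration('top'),get_calibration('side')
it,is_=cv2.imread('pics/top0.png'),cv2.imread('pics/side0.png')
boxes={'big':((346,290,386,330),(250,274,302,312)),'small':((398,270,424,298),(320,296,356,324)),'disc':((322,242,358,278),(290,244,330,272)),'sq':((364,216,406,258),(344,258,384,290))}
for n,(b,s) in boxes.items():
    tb=max(blobs(it,b),key=lambda x:x[3]);sb=max(blobs(is_,s),key=lambda x:x[3])
    P,g=meet(ray(T,tb[0]),ray(S,sb[0]))
    c=onz(T,tb[0],.031)
    w=np.linalg.norm(onz(T,tb[1]+[tb[2],0],.031)-onz(T,tb[1]-[tb[2],0],.031))
    print(n,'top uv',tb[0],'on z.031',c,'circle dia',w,'side z.031',onz(S,sb[0],.031),'2view',P,g)
# board corners (picked by eye from top view), glue, 
C=[onz(T,u,.022) for u in((285,245),(404,185),(467,300),(347,366))]
print(np.array(C),[np.linalg.norm(C[i]-C[i-1]) for i in range(4)],'ctr',np.mean(C,0))
print('glue cap',onz(T,(249,320),.15),'arch',onz(T,(327,175),.085))
E
```

```text
big top uv [365.2688 309.8523] on z.031 [ 0.5006 -0.0406  0.031 ] circle dia 0.06243553913799194 side z.031 [ 0.4957 -0.0436  0.031 ] 2view [ 0.4992 -0.0403  0.0275] 0.003000731205368155
small top uv [410.9253 283.2979] on z.031 [ 0.5501 -0.1279  0.031 ] circle dia 0.03739936719362452 side z.031 [ 0.5464 -0.1297  0.031 ] 2view [ 0.5492 -0.1278  0.0285] 0.0021846294489185417
disc top uv [339.894  259.8291] on z.031 [0.5947 0.0062 0.031 ] circle dia 0.05274635032910244 side z.031 [0.5909 0.004  0.031 ] 2view [0.594  0.0066 0.0286] 0.002103016411015331
sq top uv [384.3973 237.064 ] on z.031 [ 0.6383 -0.0794  0.031 ] circle dia 0.06151065794059071 side z.031 [ 0.6336 -0.0829  0.031 ] 2view [ 0.638  -0.0794  0.0274] 0.0019080854789945054
[[ 0.6241  0.1111  0.022 ]
 [ 0.7425 -0.1215  0.022 ]
 [ 0.5186 -0.2358  0.022 ]
 [ 0.3972 -0.0059  0.022 ]] [np.float64(0.25523744184409136), np.float64(0.26093060260442685), np.float64(0.2513939834492439), np.float64(0.26000196423232275)] ctr [ 0.5706 -0.063   0.022 ]
glue cap [0.4871 0.162  0.15  ] arch [0.7457 0.0319 0.085 ]
```

The large star top is at about (0.499, -0.041), and its measured width is close to the 64 mm given. The centre-line transfer clears the glue bottle from above, so I'll move across high with the jaws shutting.

Emit:
send_rows(
  slide=[
    [-3,-3,0],
    [-3,-3,0],
    [-3,-3,0],
    [-3,-3,0],
    [-3,-3,0],
    [-3,-3,0],
    [-3,-3,0],
    [-3,-3,0],
  ],
  twist=[
    [0,0,0],
    [0,0,0],
    [0,0,0],
    [0,0,0],
    [0,0,0],
    [0,0,0],
    [0,0,0],
    [0,0,0],
  ],
  claw=[1,1,1,1,1,1,1,1],
  newtons=20,
)

```text
t: 0.9
tool_pos: [0.3236, 0.2537, 0.2479]
eef_rot: [0.14, 0.99, -0.0, -0.0]
contact_force: [1.1, -0.2, -0.6]
grip_width: 0.0002
finger_force: 0.0
```

Emit:
send_rows(
  slide=[
    [-3,-3,0],
    [-3,-3,0],
    [-3,-3,0],
    [-3,-3,0],
    [-3,-3,0],
    [-3,-3,0],
    [-3,-3,0],
    [-3,-2,0],
  ],
  twist=[
    [0,0,0],
    [0,0,0],
    [0,0,0],
    [0,0,0],
    [0,0,0],
    [0,0,0],
    [0,0,0],
    [0,0,0],
  ],
  claw=[1,1,1,1,1,1,1,1],
)

```text
t: 1.7
tool_pos: [0.4904, -0.0344, 0.2478]
eef_rot: [0.141, 0.99, -0.0, -0.0]
contact_force: [0.2, 1.4, -1.4]
grip_width: -0.0001
finger_force: 0.0
```

Emit:
send_rows(
  slide=[
    [0,0,0],
    [0,0,0],
    [0,0,0],
  ],
  twist=[
    [0,0,0],
    [0,0,0],
    [0,0,0],
  ],
  claw=[1,1,1],
)

```text
t: 2.0
tool_pos: [0.4894, -0.0313, 0.2477]
eef_rot: [0.14, 0.99, 0.0, -0.001]
contact_force: [-0.2, 0.3, 0.7]
grip_width: 0.0001
finger_force: 0.0
```

Emit:
send_rows(
  slide=[
    [-0.6,-0.3,3],
    [-0.6,-0.4,3],
    [0,0,3],
    [0,0,3],
    [0,0,0],
    [0,0,0],
  ],
  twist=[
    [0,0,0],
    [0,0,0],
    [0,0,0],
    [0,0,0],
    [0,0,0],
    [0,0,0],
  ],
  claw=[1,1,1,1,1,1],
)

```text
t: 2.6
tool_pos: [0.4993, -0.0411, 0.1284]
eef_rot: [0.139, 0.99, 0.0, -0.001]
contact_force: [0.8, 0.7, -0.5]
grip_width: -0.0002
finger_force: 0.0
```

```bash
python3 - <<'E'
from plant import *
from h import *
np.set_printoptions(precision=4,suppress=True)
o=get_obs();c=get_calibration('wrist')
w=read_camera('wrist')[:,:,::-1];s=read_camera('side')[:,:,::-1]
cv2.imwrite('pics/w1.png',w);cv2.imwrite('pics/s1.png',s)
print(o['tool_pos'],o['contact_force'],c)
E
```

```text
[ 0.4993 -0.0411  0.1284] [ 0.825   0.7205 -0.5303] {'fovy': 68.77957461957138, 'cx': 321.90720675653995, 'cy': 234.51595472324811, 'dist_coeffs': array([-0.0141,  0.    ,  0.    ,  0.    ,  0.    ]), 'xyz': array([ 0.4203, -0.0199,  0.2536]), 'rotation': array([-0.1306, -0.0981,  0.5936,  0.788 ])}
```

View pics/w1.png

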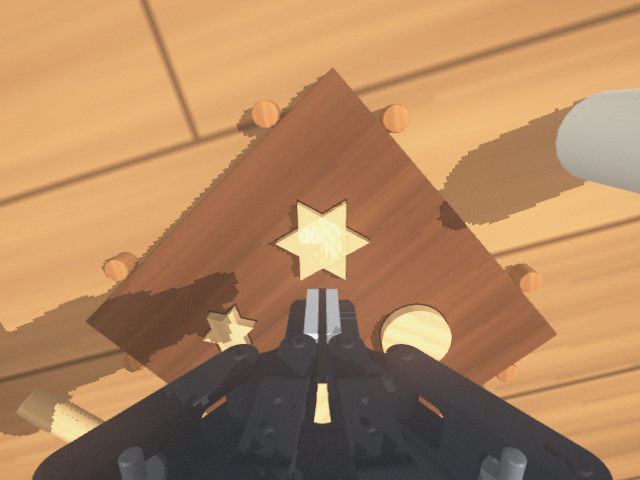

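View pics/s1.png

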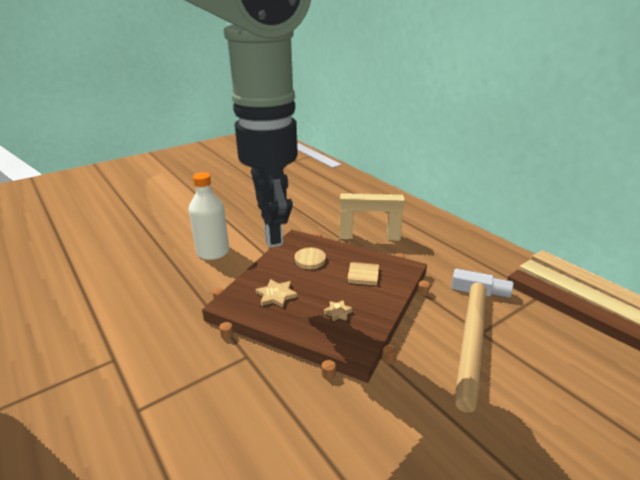

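The wrist picture shows the big star at about (321,240) with the closed tips at about (322,290), above and in line with it. The side view shows the tips at (274,243), well above the star at (276,293). I'll cross-check the star's position from the wrist.

```bash
python3 - <<'E'
from plant import *
from h import *
np.set_printoptions(precision=4,suppress=True)
c=get_calibration('wrist');S=get_calibration('side')
w=cv2.imread('pics/w1.png');b=max(blobs(w,(268,192,376,286)),key=lambda x:x[3])
print(b,onz(c,b[0],.031),onz(c,b[1],.031))
print('2view side',meet(ray(c,b[0]),ray(S,max(blobs(cv2.imread('pics/s1.png'),(250,274,302,312)),key=lambda x:x[3])[0])))
print('tips',meet(ray(c,(322,290)),ray(S,(274,245))))
E
```

```text
(array([322.0462, 240.6628]), array([321.9787, 242.0003]), 47.02136993408203, 3777.0) [ 0.5003 -0.0431  0.031 ] [ 0.5012 -0.0434  0.031 ]
2view side (array([ 0.4984, -0.0427,  0.0305]), np.float64(0.004124375346696518))
tips (array([ 0.498 , -0.0423,  0.1096]), np.float64(0.00337251808993912))
```

Views agree within 2 mm: star at (0.500, -0.042), tips about 18 mm ahead of the TCP. I'll go down to just above it.

Emit:
send_rows(
  slide=[
    [0,0,2],
    [0,0,2],
    [0,0,1.5],
    [0,0,1],
    [0,0,0.5],
    [0,0,0],
    [0,0,0],
  ],
  twist=[
    [0,0,0],
    [0,0,0],
    [0,0,0],
    [0,0,0],
    [0,0,0],
    [0,0,0],
    [0,0,0],
  ],
  claw=[1,1,1,1,1,1,1],
)

```text
t: 3.4
tool_pos: [0.5008, -0.0424, 0.0592]
eef_rot: [0.14, 0.99, -0.0, 0.001]
contact_force: [0.5, 0.6, -0.7]
grip_width: 0.0001
finger_force: 0.0
```

Emit:
send_rows(
  slide=[
    [0,0,0.2],
    [0,0,0.2],
    [0,0,0.2],
    [0,0,0.2],
    [0,0,0.2],
    [0,0,0],
  ],
  twist=[
    [0,0,0],
    [0,0,0],
    [0,0,0],
    [0,0,0],
    [0,0,0],
    [0,0,0],
  ],
  claw=[1,1,1,1,1,1],
)

```text
t: 4.0
tool_pos: [0.4995, -0.0421, 0.0478]
eef_rot: [0.14, 0.99, 0.0, -0.0]
contact_force: [0.5, -0.1, 0.4]
grip_width: 0.0002
finger_force: 0.0
```

Emit:
send_rows(
  slide=[
    [0,0,0.1],
    [0,0,0.1],
    [0,0,0.1],
    [0,0,0],
  ],
  twist=[
    [0,0,0],
    [0,0,0],
    [0,0,0],
    [0,0,0],
  ],
  claw=[1,1,1,1],
)

```text
t: 4.4
tool_pos: [0.5, -0.0422, 0.0455]
eef_rot: [0.14, 0.99, -0.0, 0.0]
contact_force: [-0.4, -0.2, 3.1]
grip_width: 0.0002
finger_force: 1.6
```

Emit:
send_rows(
  slide=[
    [0,0,0.1],
    [0,0,0.1],
    [0,0,0],
  ],
  twist=[
    [0,0,0],
    [0,0,0],
    [0,0,0],
  ],
  claw=[1,1,1],
)

```text
t: 4.7
tool_pos: [0.5, -0.0422, 0.0432]
eef_rot: [0.14, 0.99, -0.0, 0.0]
contact_force: [-0.9, 0.3, 3.2]
grip_width: -0.0001
finger_force: 1.4
```

The tips are in contact and the star is sliding at about 3 N. I'll carry on in small steps until the force rises at the stop.

Emit:
send_rows(
  slide=[
    [0,0,0.1],
    [0,0,0.1],
    [0,0,0],
  ],
  twist=[
    [0,0,0],
    [0,0,0],
    [0,0,0],
  ],
  claw=[1,1,1],
)

```text
t: 5.0
tool_pos: [0.5, -0.0422, 0.0411]
eef_rot: [0.14, 0.99, -0.0, 0.0]
contact_force: [-1.5, -0.1, 2.7]
grip_width: 0.0
finger_force: 1.2
```

Emit:
send_rows(
  slide=[
    [0,0,0.1],
    [0,0,0],
  ],
  twist=[
    [0,0,0],
    [0,0,0],
  ],
  claw=[1,1],
)

```text
t: 5.2
tool_pos: [0.5, -0.0422, 0.0402]
eef_rot: [0.14, 0.99, -0.0, 0.0]
contact_force: [0.6, 0.5, 1.9]
grip_width: 0.0002
finger_force: 1.2
```

Emit:
send_rows(
  slide=[
    [0,0,0.05],
    [0,0,0],
  ],
  twist=[
    [0,0,0],
    [0,0,0],
  ],
  claw=[1,1],
)

```text
t: 5.4
tool_pos: [0.5, -0.0422, 0.0398]
eef_rot: [0.14, 0.99, -0.0, 0.0]
contact_force: [0.1, -0.2, 1.7]
grip_width: -0.0
finger_force: 1.4
```

Emit:
send_rows(
  slide=[
    [0,0,0.05],
    [0,0,0],
  ],
  twist=[
    [0,0,0],
    [0,0,0],
  ],
  claw=[1,1],
)

```text
t: 5.6
tool_pos: [0.5, -0.0422, 0.0395]
eef_rot: [0.14, 0.99, -0.0, 0.0]
contact_force: [-1.6, -0.7, 5.1]
grip_width: -0.0
finger_force: 2.6
```

Emit:
send_rows(
  slide=[
    [0,0,0.05],
    [0,0,0],
  ],
  twist=[
    [0,0,0],
    [0,0,0],
  ],
  claw=[1,1],
)

```text
t: 5.8
tool_pos: [0.5, -0.0422, 0.0395]
eef_rot: [0.14, 0.99, -0.0, -0.0]
contact_force: [-3.8, 1.0, 8.9]
grip_width: 0.0003
finger_force: 4.4
```

The TCP stays at 0.0395 while the force climbs to 9 N, so this is the hard stop; tips at 22.5 mm match flush. Withdrawing straight up, jaws still shut.

Emit:
send_rows(
  slide=[
    [0,0,-0.3],
    [0,0,-1],
    [0,0,-2],
    [0,0,-3],
    [0,0,-4],
    [0,0,-4],
    [0,0,0],
    [0,0,0],
  ],
  twist=[
    [0,0,0],
    [0,0,0],
    [0,0,0],
    [0,0,0],
    [0,0,0],
    [0,0,0],
    [0,0,0],
    [0,0,0],
  ],
  claw=[1,1,1,1,1,1,1,1],
)

```text
t: 6.6
tool_pos: [0.5007, -0.0424, 0.1832]
eef_rot: [0.14, 0.99, -0.0, 0.002]
contact_force: [-0.2, 0.6, 0.1]
grip_width: 0.0001
finger_force: 0.0
```

```bash
python3 - <<'E'
from plant import *
from h import *
cv2.imwrite('pics/s2.png',read_camera('side')[:,:,::-1][150:430,150:550].repeat(2,0).repeat(2,1))
E
```

```text
(no output)
```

View pics/s2.png

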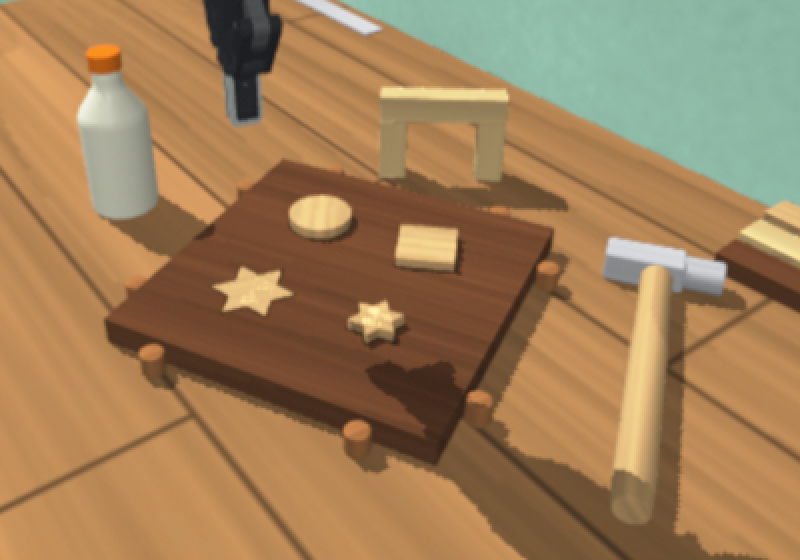

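The large star, at (252,290) in the crop, now lies flush with no side faces showing. The disc, square and small star are still proud, the glue, hammer and arch haven't moved, and the gripper is clear.

```bash
python3 -c "
from plant import *
print(close_job())"
```

```text
the job is handed in; nothing more can be done
None
```

The large star is pressed flush against its stop (peak force about 9 N), the gripper is withdrawn clear, the last side view shows nothing else disturbed, and the job is handed in; no verdict was returned.

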